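Set the slide-holder sleeve to 4 and hold the spring finger open

ROBOT

A 7-joint arm with a two-finger parallel gripper is mounted at the origin on the work surface. World frame = base frame: x ahead of the robot, y to its left, z up, the work surface at z = 0. Lengths are in m, angles in rad, forces in N, time in s.
With the tool pointing down it reaches from about 0.425 to 0.875 m from the base axis. Payload 4.7 kg.
Tool frame: the origin (TCP) lies at the very end of the fingers, on their centre line; the grasp point (between the pads) lies 19 mm behind it; z points along the fingers, y is the line along which they close (so a half turn about z gives the same grasp; the last joint's range is limited). The gripper opens to 85 mm and grips with 20 to 120 N. Pads are 22 mm wide; open, the fingers measure 114 mm over their backs; the gripper's body (76 mm by 85 mm) begins 54 mm behind the grasp point. The pads swing forward as they close: fully open they stand 13 mm farther back than shut.
Start: joints at [1.275, 0.321, -0.07, 1.45, 0.023, 1.371, -0.057], TCP at [0.198, -0.619, 0.231] pointing down, gripper open.
Joint ranges: [-2.86, 2.86], [-0.3, 2.09], [-1.38, 1.24], [0.06, 2.45], [-1.56, 4.7], [0.09, 2.05], [-2.69, 2.69]. Speed limits (rad/s): [2.57, 2.57, 3.14, 3.14, 3.14, 3.14, 3.14].

INTERFACE

Orientations are given as a unit quaternion [x, y, z, w].
In Python, from workcell import manip gives the robot as it stands.
- The arm moves only by the tool move_arm, never from a script. Its argument "moves" is a list of rows, each a list of 7 numbers: the shift along the tool's x, y, z in m, then the turn, a rotation vector about the tool's x, y, z in rad, then the closure in counts, from 0 (fully open) to 255 (shut). In form: [[dx, dy, dz, wx, wy, wz, grip], ...]. A call has exactly 5 rows; each row is the pose to reach, as a shift and turn from the pose commanded when the call began, along the tool's axes at that moment; what a row does not reach only later rows make up. A row lasts 1/12 s, in which the tool goes at most 41.7 mm and 7.16 degrees, less where a joint would pass 70% of its speed; a pose out of reach is approached as far as the arm can. A call with a gripper value outside its range is refused whole. The fingers move at their own pace and stop on an object; the grip force is fixed at half the most. Time passes only in rows, so rows that repeat a pose let the fingers close, or fill a call up. It gives the time, the measured TCP pose, the force, the opening and the grip force at its end, in the units of the state.
- manip.sense(): the state, without advancing time (a new reading comes with each control period).
- manip.grab_frame(name): name is "scene" or "top"; returns the picture (384x512x3 uint8, blue, green, red); there is no depth.
- manip.get_calibration(name): a dict with "fx", "fy", "cx", "cy" (pixels), "R" (3x3) and "t" (3): a world point X has camera coordinates R X + t. Camera axes: x right, y down, z forward; pixel columns grow to the right and rows downward; lengths in m; the calibration is good to about 2 mm. A picture is of the moment at which its call begins. get_calibration takes no time and is no camera call.
- manip.job_done(): hands the job in; it is judged then, once.
Trained networks look in the newest picture that a camera, given by its name, has taken for a name from the list of things; names that differ only in an ending like _2 or _b are one class to them, and where a whole thing is asked for, a point or a joint stands for the part that bears it (a point fixed in the world has none). Each returns a list of dicts, best first, with "score" (0 to 1); they miss things now and then, are a little off and sometimes report something else, mostly with a low value. They report only what shows in the picture. A call takes as long as a camera call.
- manip.outline_of(camera, target): "region" (384x512 bool, what is visible of it) and "box" ([left, top, right, bottom] in pixels, round what is visible of it).
The state is a dict: "t": time; "q": joint angles; "qd": joint speeds; "joint_efforts": joint torques, N m; "tcp_pos": TCP position; "orientation": TCP orientation; "force": force on the tool from outside, world axes, zero at the start; "torque": the same for the moment, N m; "finger_gap": finger opening in m; "grasp_force": force on a finger pad.
Only numpy, scipy, OpenCV 4.12 (cv2) and the standard library are available. Lean on these libraries where they do the work, as an engineer would, in place of code of your own. Each camera call takes 0.05 s, during which the arm holds its last target. There are 200 camera calls.

TASK

The microscope's slide stage is being readied for a colleague to lay in a slide. First turn the numbered scale sleeve until it clicks in at 4 and let go of it; then swing the slide holder's spring finger outwards all the way to its stop (its upright post is the grip) and keep holding it there: the program finishes while the gripper still holds the finger open against its spring. Leave the oil bottle, the slide box and the objective where they stand.

Things in the scene. Friction and masses are not known exactly. Their poses are not given: they have to be found in the camera images.
- stage: Black slide stage plate 160 (x) x 280 (y) mm on a grey foot, fixed; its top is 50 mm above the bench. Origin on the bench under its centre; at yaw 0 x points away from the robot, y left. Sleeve axis at (0, 85), finger pivot at (45, -105) mm; 5 mm high slide rails between them. The pivot drum is 32 mm in diameter, its top 32 mm above the plate.
- sleeve_top (a point): Centre of the top of the round knurled aluminium sleeve: vertical axis, 40 mm in diameter, from 4 to 35 mm above the plate. Digits 0 to 6 lie around its far (+x) side; a black line on its top and a small nose at its foot (27 mm from the axis, under 6 mm high) point at the set one. Nothing else stands on the plate within 60 mm of the axis.
- scale_sleeve (a joint): Sleeve angle, rad; grows clockwise seen from above, 0 (number 0) to 2.4 (number 6), a click every 0.4: number 4 is at 1.6. At 1.2 (number 3) the line points along the stage's +x. Starts between 0 and 0.8; let go, it drops into the nearest click. Takes about 0.05 N m to turn, plus 0.08 N m per rad/s.
- post_top (a point): Centre of the top of the spring finger's upright round steel post: 12 mm in diameter, from 9 to 42 mm above the plate, 75 mm from the pivot, at the end of a flat steel bar (10 mm wide, 3 to 9 mm above the plate; 18 mm disc under the post). Shut, the bar runs from the pivot along the stage's -x, the post nearest the robot.
- pivot (a point): Point on the vertical axis of the finger's pivot, at the height of the plate's top.
- spring_finger (a joint): Finger angle, rad: 0 shut (its spring holds it there), grows anticlockwise seen from above, the post moving away from the sleeve (stage -y, out over the plate's edge), to a hard stop at 0.8. The spring asks about 2 N at the post at 0 and 5.2 N at 0.8 and swings it shut when let go.
- oil_bottle: Small amber bottle, 30 mm in diameter, 65 mm tall, loose on the bench on the far side of the stage; origin at its foot. Bystander.
- slide_box: Closed grey and white slide box 85 x 100 x 35 mm, loose on the bench on the far side of the stage; origin at the centre of its underside. Bystander.
- objective: Loose steel microscope objective, 26 mm in diameter, 42 mm tall, standing on the bench left of the stage; origin at its foot. Bystander.

How it is judged:
On the way, in this order (a step that is already met when the one before it is completed fails the run):
1. the sleeve stands clicked in at 4 (within 0.12 rad) and is let go, the spring finger still shut (below 0.15 rad) (value of joint scale_sleeve between 1.48 and 1.72 rad and contact force between the fingers and scale_sleeve below 0.2 N and value of joint spring_finger below 0.15 rad), for 0.2 s.
2. the gripper has the spring finger open to its stop (above 0.74 of 0.8 rad) (value of joint spring_finger above 0.74 rad and contact force between the fingers and spring_finger above 1.5 N), for 0.2 s.
At the end, for the whole second after the job is handed in: The sleeve stands at number 4 (1.6 rad, within 0.12), and the gripper's fingers hold the spring finger still at its stop (spring_finger above 0.74 rad, pressed with more than 1.5 N) through the last second (all of step 2 and velocity of joint spring_finger between -0.1 and 0.1 rad/s and value of joint scale_sleeve between 1.48 and 1.72 rad); the arm keeps its last pose, push and grip.
It fails at once if the oil bottle, slide box or objective is moved more than 20 mm or tipped over (distance of any of oil_bottle, slide_box, objective from where it was at the start of the episode above 0.02 m or angle between any of oil_bottle, objective's own z axis and vertical above 0.5 rad).
It also fails if it takes over 51 s, if anything falls off the work surface, if the arm or the gripper's body presses on something with over 40 N, if the wrist force passes 120 N, or if a joint passes its speed limit or range.

## Working session

There is one attempt and no reset: what is moved stays moved. The work goes in short steps, Python scripts to look and compute and a tool call to move; the robot and the scene stay as the last step left them, time stands still between calls to the robot, and variables do not carry over. Pictures are saved under pics/ and viewed, at most 10 in all, crops included, and the job is handed in when it is done.

Besides the shell and the picture viewer there is one more tool, called after "Call:" as name(argument=value, ...), one argument or row to a line, values as JSON. move_arm: Moves the arm, as the interface text tells. Its arguments: {"type":"object","properties":{"moves":{"type":"array","items":{"type":"array","items":{"type":"number"}}}},"required":["moves"]}

```bash
mkdir -p pics; ls
python3 - <<'E'
from workcell import manip
import cv2,numpy as np
s=manip.sense();print(s['t'],s['tcp_pos'],s['orientation'])
for c in('scene','top'):
    im=manip.grab_frame(c);cv2.imwrite(f'pics/{c}0.png',im)
    k=manip.get_calibration(c);R=np.array(k['R']);print(c,k['fx'],k['cx'],k['cy'],-R.T@np.array(k['t']),R.tolist())
    for n in('stage','sleeve_top','post_top','oil_bottle','objective','slide_box'):
        r=manip.outline_of(c,n)
        for d in r[:1]:
            ys,xs=np.nonzero(d['region']);print(n,d['score'],d['box'],xs.mean(),ys.mean(),len(xs))
print(manip.sense()['t'])
E
```

```text
pics
0.0 [ 0.19791869 -0.61857978  0.23020654] [ 9.88027961e-01  1.54271892e-01 -2.16367687e-04 -9.40890598e-04]
scene 376.24401595359797 249.34341354361896 191.78810273795634 [0.84526851 0.40503123 0.70212408] [[-0.8245157734204477, 0.5657763635310982, -0.008416997707455784], [0.4863806484118385, 0.7010527565661064, -0.5214967855716304], [-0.28914979548905134, -0.43407619029450345, -0.853211730338988]]
stage 0.93 [212.7, 107.1, 319.6, 227.1] 263.56487613441254 168.30340936963452 8154
sleeve_top 0.77 [261.5, 178.6, 285.5, 199.3] 274.3008849557522 189.19247787610618 452
post_top 0.6 [233.5, 111.8, 266.8, 126.1] 255.2189054726368 120.13432835820896 201
oil_bottle 0.51 [199.9, 206.1, 212.4, 228.8] 205.70454545454547 215.04545454545453 264
objective 0.62 [309.5, 254.5, 324.4, 275.9] 317.16818181818184 264.25 220
slide_box 0.8 [164.6, 134.1, 213.9, 184.3] 187.5003035822708 156.3758348512447 1647
top 424.44140235221715 247.15815689364894 190.74273988293783 [0.56980054 0.0860358  1.0588002 ] [[0.018711784431937942, -0.9998235273325214, 0.0016683272244045859], [-0.9983809341982826, -0.018774380950100682, -0.05369388092981243], [0.053715727238277874, -0.0006609177675766778, -0.9985560494208462]]
stage 0.81 [207.4, 166.8, 337.9, 270.4] 273.24675984752224 218.9961880559085 7870
sleeve_top 0.61 [227.6, 196.0, 245.6, 214.0] 239.10775862068965 205.94827586206895 232
post_top 0.52 [307.3, 220.2, 320.6, 248.6] 314.2957746478873 237.0211267605634 142
oil_bottle 0.41 [255.6, 148.3, 267.1, 160.6] 261.14285714285717 152.2781954887218 133
slide_box 0.68 [302.0, 155.3, 349.5, 189.9] 324.6005256241787 171.7568988173456 1522
0.7
```

View pics/scene0.png

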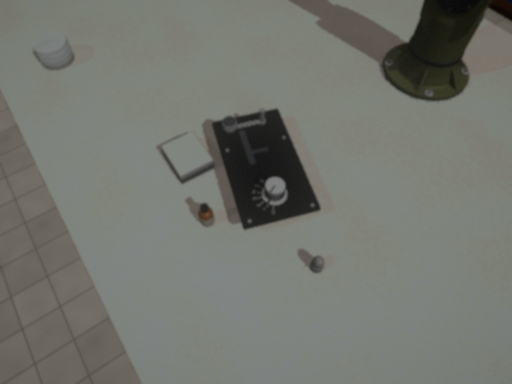

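View pics/top0.png

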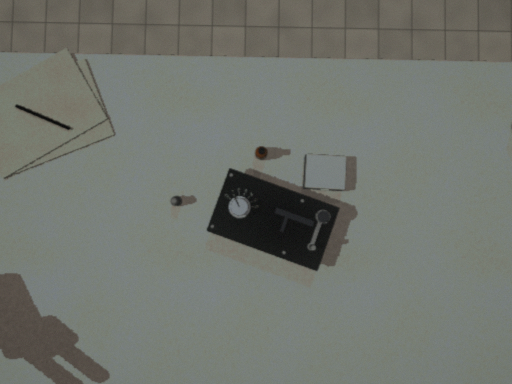

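The scene picture shows the black stage with the knob at about (274,188) and the finger at the upper end. In the top picture the sleeve is at (239,207), the pivot drum at (323,216), the post at (312,246), the bottle at (261,153), the box at (325,172) and the objective at (177,201).

```bash
cat > h.py <<'E'
from workcell import manip
import cv2,numpy as np
def bp(c,u,v,z):
    k=manip.get_calibration(c);R=np.array(k['R']);o=-R.T@np.array(k['t'])
    d=R.T@np.array([(u-k['cx'])/k['fx'],(v-k['cy'])/k['fy'],1]);return o+d*(z-o[2])/d[2]
def pj(c,X):
    k=manip.get_calibration(c);p=np.array(k['R'])@X+np.array(k['t']);return np.array([p[0]/p[2]*k['fx']+k['cx'],p[1]/p[2]*k['fy']+k['cy']])
E
python3 - <<'E'
from h import *
for c in('top','scene'):
    m=manip.outline_of(c,'stage')[0]['region'].astype(np.uint8)
    h=cv2.convexHull(np.argwhere(m)[:,::-1].astype(np.int32)).reshape(-1,2)
    w=np.array([bp(c,*p,.05)[:2] for p in h],np.float32)
    print(c,cv2.minAreaRect(w*1000))
for n,p,z in(('sleeve',(239,207),.085),('pivot',(323,216),.082),('post',(312,246),.092),('bottle',(261,153),.05),('box',(325,172),.035),('obj',(177,201),.042)):print(n,bp('top',*p,z).round(4))
im=cv2.imread('pics/top0.png')
a=cv2.resize(im[165:275,200:345],None,fx=5.5,fy=5.5,interpolation=cv2.INTER_CUBIC);a=cv2.convertScaleAbs(a,alpha=1.5);cv2.imwrite('pics/c1.png',a);print(a.shape)
for n,p,z in(('sleeve',(274,184),.085),('post',(263,113),.092)):print(n,bp('scene',*p,z).round(4))
E
```

```text
top ((558.7946166992188, 22.9976806640625), (278.8738708496094, 163.14395141601562), 71.32646942138672)
scene ((558.5188598632812, 23.09588623046875), (292.3155822753906, 159.58509826660156), 71.07315063476562)
sleeve [0.5845 0.1034 0.085 ]
pivot [ 0.5675 -0.09    0.082 ]
post [ 0.4992 -0.0638  0.092 ]
bottle [0.7151 0.054  0.05  ]
box [ 0.6739 -0.1023  0.035 ]
obj [0.5967 0.2529 0.042 ]
(605, 798, 3)
sleeve [0.5867 0.1038 0.085 ]
post [ 0.5002 -0.0543  0.092 ]
```

View pics/c1.png

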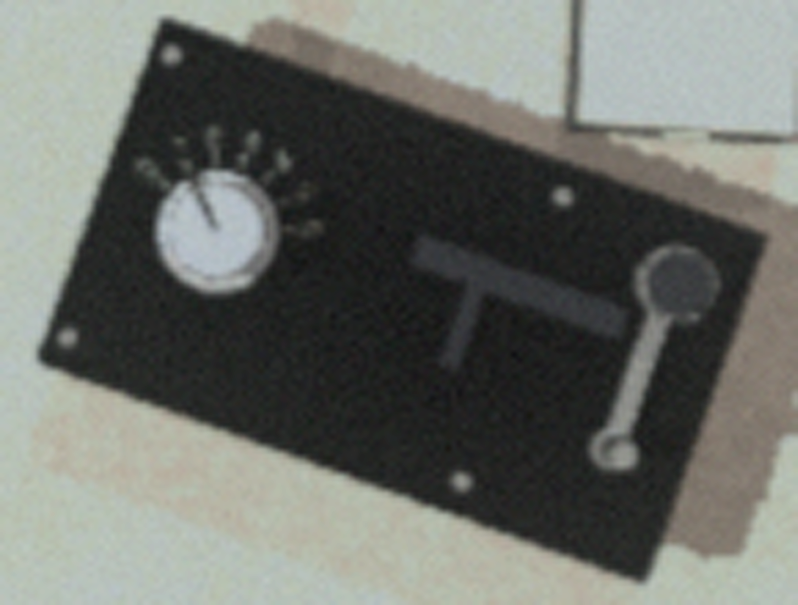

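The crop shows the line pointing at number 1, so the sleeve stands at about 0.4 and needs +1.2 rad. The stage is at (0.559, 0.023) with a yaw of about -18.7°. The sleeve, pivot and post all agree with that pose. I'll move above the sleeve.

Call:
move_arm(
  moves=[
    [0.59,-0.57,0.06,0,0,-0.16,0],
    [0.59,-0.57,0.06,0,0,-0.16,0],
    [0.59,-0.57,0.06,0,0,-0.16,0],
    [0.59,-0.57,0.06,0,0,-0.16,0],
    [0.59,-0.57,0.06,0,0,-0.16,0],
  ],
)

```text
t: 1.22
tcp_pos: [0.2971, -0.4343, 0.2161]
orientation: [0.973, 0.233, 0.0, 0.0]
force: [0.8, -0.3, 0.4]
finger_gap: 0.0853
grasp_force: 0.0
```

```bash
cat >> h.py <<'E'
from scipy.spatial.transform import Rotation as Ro
def go(x,y,z,psi):
    s=manip.sense();Rc=Ro.from_quat(s['orientation']);T=Ro.from_euler('z',psi,degrees=True)*Ro.from_euler('x',180,degrees=True)
    a=Rc.as_matrix()[:,0];print('t',s['t'],'tcp',s['tcp_pos'].round(4),'psi',np.degrees(np.arctan2(a[1],a[0])).round(1),'q',np.round(s['q'],2),'gap',s['finger_gap'],s['grasp_force'],'F',np.round(s['force'],1))
    print('shift',Rc.inv().apply(np.array([x,y,z])-s['tcp_pos']).round(4),'turn',(Rc.inv()*T).as_rotvec().round(3))
E
python3 -c "
from h import *
go(.586,.1035,.17,27)"
```

```text
t 1.2167 tcp [ 0.2971 -0.4343  0.2161] psi 26.9 q [ 1.12  0.08 -0.21  1.77  0.02  1.29 -0.19] gap 0.08533412129878842 0.0 F [ 0.8 -0.3  0.4]
shift [ 0.501  -0.3489  0.0458] turn [ 0.001  0.    -0.002]
```

Call:
move_arm(
  moves=[
    [0.501,-0.349,0.046,0,0,0,0],
    [0.501,-0.349,0.046,0,0,0,0],
    [0.501,-0.349,0.046,0,0,0,0],
    [0.501,-0.349,0.046,0,0,0,0],
    [0.501,-0.349,0.046,0,0,0,0],
  ],
)

```text
t: 1.63
tcp_pos: [0.3953, -0.2512, 0.2007]
orientation: [0.973, 0.233, 0.0, 0.001]
force: [0.6, 0.0, -0.1]
finger_gap: 0.0854
grasp_force: 0.0
```

```bash
python3 -c "
from h import *
go(.586,.1035,.17,27)"
```

```text
t 1.6333 tcp [ 0.3953 -0.2512  0.2007] psi 26.9 q [ 0.93 -0.03 -0.41  1.91 -0.01  1.26 -0.58] gap 0.08538334398110367 0.0 F [ 0.6  0.  -0.1]
shift [ 0.3306 -0.23    0.0304] turn [ 0.001 -0.    -0.002]
```

Call:
move_arm(
  moves=[
    [0.331,-0.23,0.03,0,0,0,0],
    [0.331,-0.23,0.03,0,0,0,0],
    [0.331,-0.23,0.03,0,0,0,0],
    [0.331,-0.23,0.03,0,0,0,0],
    [0.331,-0.23,0.03,0,0,0,0],
  ],
)

```text
t: 2.05
tcp_pos: [0.4939, -0.0682, 0.1854]
orientation: [0.973, 0.233, 0.0, 0.001]
force: [1.0, -0.5, -0.2]
finger_gap: 0.0853
grasp_force: 0.0
```

Call:
move_arm(
  moves=[
    [0.16,-0.115,0.015,0,0,0,0],
    [0.16,-0.115,0.015,0,0,0,0],
    [0.16,-0.115,0.015,0,0,0,0],
    [0.16,-0.115,0.015,0,0,0,0],
    [0.16,-0.115,0.015,0,0,0,0],
  ],
)

```text
t: 2.47
tcp_pos: [0.5846, 0.1088, 0.17]
orientation: [0.972, 0.234, 0.001, -0.001]
force: [-0.8, -0.1, 0.1]
finger_gap: 0.0852
grasp_force: 0.0
```

```bash
python3 -c "
from h import *
go(.586,.1035,.14,27)"
```

```text
t 2.4667 tcp [0.5846 0.1088 0.17  ] psi 27.0 q [ 0.39  0.33 -0.75  1.65  0.23  1.25 -1.5 ] gap 0.0852388115830771 0.0 F [-0.8 -0.1  0.1]
shift [-0.0012  0.0054  0.03  ] turn [-0.001 -0.002  0.001]
```

The last joint would run short, so I'll start the grasp 40° further anticlockwise.

Call:
move_arm(
  moves=[
    [-0.001,0.005,0.03,0,0,-0.12,0],
    [-0.001,0.005,0.03,0,0,-0.24,0],
    [-0.001,0.005,0.03,0,0,-0.36,0],
    [-0.001,0.005,0.03,0,0,-0.48,0],
    [-0.001,0.005,0.03,0,0,-0.6,0],
  ],
)

```text
t: 2.88
tcp_pos: [0.5851, 0.1, 0.1398]
orientation: [0.859, 0.512, -0.0, -0.0]
force: [-0.3, -0.2, 0.1]
finger_gap: 0.0852
grasp_force: 0.0
```

```bash
python3 -c "
from h import *
go(.586,.1035,.056,67)
im=manip.grab_frame('scene');cv2.imwrite('pics/s2.png',cv2.resize(im[80:240,180:380],None,fx=4,fy=3.75,interpolation=cv2.INTER_CUBIC))"
```

```text
t 2.8833 tcp [0.5851 0.1    0.1398] psi 61.6 q [ 0.47  0.38 -0.84  1.69  0.3   1.21 -0.93] gap 0.08519507245970061 0.0 F [-0.3 -0.2  0.1]
shift [ 0.0035 -0.0009  0.0838] turn [-0.     0.    -0.094]
```

View pics/s2.png

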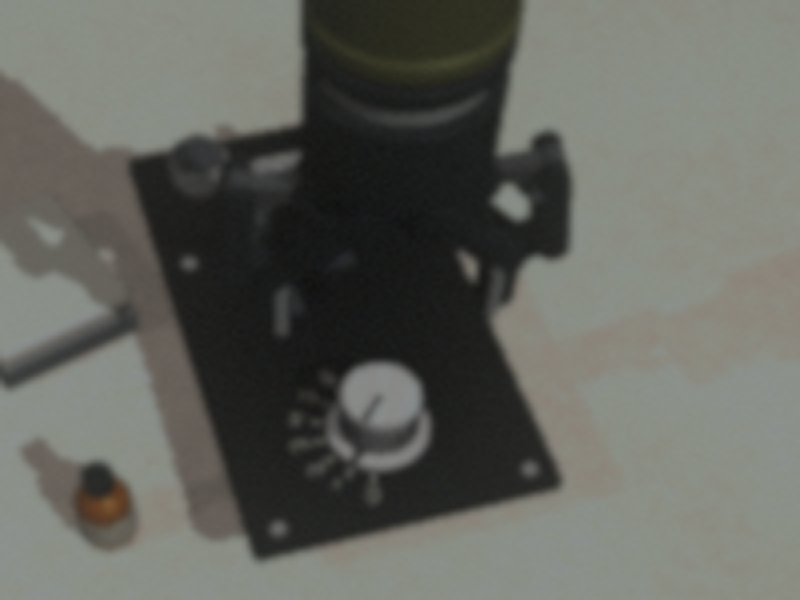

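The picture shows the sleeve at (380,400) with its line at digit 1 and the open fingers straddling its axis from above. I'll descend.

Call:
move_arm(
  moves=[
    [0.0035,-0.001,0.02,0,0,-0.09,0],
    [0.0035,-0.001,0.04,0,0,-0.09,0],
    [0.0035,-0.001,0.06,0,0,-0.09,0],
    [0.0035,-0.001,0.083,0,0,-0.09,0],
    [0.0035,-0.001,0.083,0,0,-0.09,0],
  ],
)

```text
t: 3.35
tcp_pos: [0.5828, 0.1023, 0.0528]
orientation: [0.837, 0.547, -0.003, -0.002]
force: [-1.2, 0.0, -0.8]
finger_gap: 0.0855
grasp_force: 0.0
```

Call:
move_arm(
  moves=[
    [0,0,0,0,0,0,200],
    [0,0,0,0,0,0,200],
    [0,0,0,0,0,0,200],
    [0,0,0,0,0,0,200],
    [0,0,0,0,0,0,200],
  ],
)

```text
t: 3.77
tcp_pos: [0.5854, 0.1046, 0.059]
orientation: [0.836, 0.548, -0.0, -0.0]
force: [-5.4, -0.8, 7.9]
finger_gap: 0.0381
grasp_force: 60.2
```

```bash
python3 -c "
from h import *
go(.586,.1035,.056,67)"
```

```text
t 3.7667 tcp [0.5854 0.1046 0.059 ] psi 66.5 q [ 0.44  0.47 -0.81  1.76  0.38  1.08 -0.92] gap 0.03811847819635193 60.20514249801636 F [-5.4 -0.8  7.9]
shift [-0.0008  0.001   0.003 ] turn [-0.001  0.    -0.009]
```

Call:
move_arm(
  moves=[
    [0,0,-0.003,0,0,0,200],
    [0,0,-0.003,0,0,0.1,200],
    [0,0,-0.003,0,0,0.2,200],
    [0,0,-0.003,0,0,0.3,200],
    [0,0,-0.003,0,0,0.4,200],
  ],
)

```text
t: 4.18
tcp_pos: [0.5855, 0.1045, 0.0592]
orientation: [0.929, 0.369, 0.0, -0.001]
force: [1.5, 2.8, -9.8]
finger_gap: 0.0384
grasp_force: 65.0
```

Call:
move_arm(
  moves=[
    [0,0,0,0,0,0.1,200],
    [0,0,0,0,0,0.2,200],
    [0,0,0,0,0,0.3,200],
    [0,0,0,0,0,0.4,200],
    [0,0,0,0,0,0.5,200],
  ],
)

```text
t: 4.6
tcp_pos: [0.5856, 0.1042, 0.0592]
orientation: [0.992, 0.127, 0.0, -0.0]
force: [2.8, 1.7, -9.8]
finger_gap: 0.038
grasp_force: 64.9
```

Call:
move_arm(
  moves=[
    [0,0,0,0,0,0.1,200],
    [0,0,0,0,0,0.2,200],
    [0,0,0,0,0,0.3,200],
    [0,0,0,0,0,0.3,200],
    [0,0,0,0,0,0.3,200],
  ],
)

```text
t: 5.02
tcp_pos: [0.5856, 0.104, 0.0592]
orientation: [1.0, -0.019, -0.0, -0.0]
force: [4.0, 1.8, -13.0]
finger_gap: 0.0384
grasp_force: 65.0
```

```bash
python3 -c "
from h import *
go(.586,.1035,.056,-2)"
```

```text
t 5.0167 tcp [0.5856 0.104  0.0592] psi -2.1 q [ 0.26  0.41 -0.58  1.76  0.26  1.05 -2.02] gap 0.03837707452396005 64.9580454826355 F [  4.    1.8 -13. ]
shift [0.0004 0.0005 0.0032] turn [-0.     0.    -0.002]
```

Call:
move_arm(
  moves=[
    [0,0,0,0,0,0,0],
    [0,0,0,0,0,0,0],
    [0,0,0,0,0,0,0],
    [0,0,0,0,0,0,0],
    [0,0,0,0,0,0,0],
  ],
)

```text
t: 5.43
tcp_pos: [0.5865, 0.1034, 0.0609]
orientation: [1.0, -0.02, 0.001, 0.0]
force: [0.3, -0.1, 0.4]
finger_gap: 0.0853
grasp_force: 0.0
```

Call:
move_arm(
  moves=[
    [0,0,-0.02,0,0,0,0],
    [0,0,-0.04,0,0,0,0],
    [0,0,-0.08,0,0,0,0],
    [0,0,-0.11,0,0,0,0],
    [0,0,-0.11,0,0,0,0],
  ],
)

```text
t: 5.85
tcp_pos: [0.59, 0.1048, 0.1777]
orientation: [1.0, -0.02, 0.006, -0.001]
force: [0.1, 0.4, -0.1]
finger_gap: 0.0857
grasp_force: 0.0
```

```bash
python3 -c "
from h import *
go(.497,-.0668,.14,-18.7)
im=manip.grab_frame('scene');cv2.imwrite('pics/s3.png',cv2.resize(im[80:240,180:380],None,fx=4,fy=3.75,interpolation=cv2.INTER_CUBIC))"
```

```text
t 5.85 tcp [0.59   0.1048 0.1777] psi -2.3 q [ 0.3   0.29 -0.62  1.65  0.18  1.25 -1.97] gap 0.08569642056487455 0.0 F [ 0.1  0.4 -0.1]
shift [-0.0865  0.1753  0.0363] turn [-0.003 -0.012  0.286]
```

View pics/s3.png

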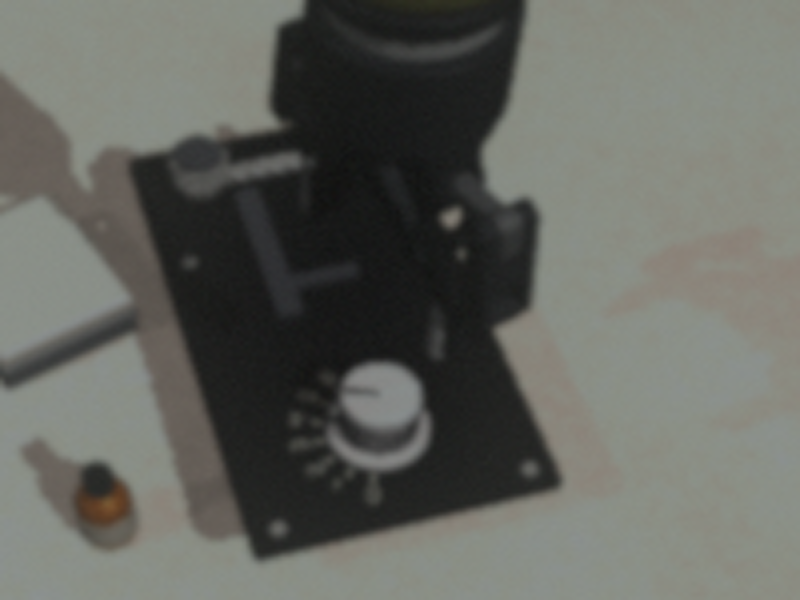

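The picture shows the line now running from about (380,395) to (343,388). I'll compare that with the projected click angles.

```bash
python3 -c "
from h import *
c=np.array([.586,.1035,.085])
for s in (None,0,.4,.8,1.2,1.6,2.0,2.4):
    a=0 if s is None else np.radians(-18.7)+1.2-s
    p=pj('scene',c+(0 if s is None else .018)*np.array([np.cos(a),np.sin(a),0]))
    print(s,((p-[180,80])*[4,3.75]).round())
"
```

```text
None [377. 389.]
0 [374. 418.]
0.4 [360. 415.]
0.8 [348. 408.]
1.2 [341. 397.]
1.6 [340. 386.]
2.0 [344. 375.]
2.4 [354. 366.]
```

It matches 1.6 (number 4). Next, the post.

Call:
move_arm(
  moves=[
    [-0.017,0.035,0.006,0,0,0.06,110],
    [-0.034,0.07,0.012,0,0,0.12,110],
    [-0.051,0.105,0.018,0,0,0.18,110],
    [-0.068,0.14,0.024,0,0,0.24,110],
    [-0.086,0.175,0.03,0,0,0.29,110],
  ],
)

```text
t: 6.32
tcp_pos: [0.4913, -0.0694, 0.1389]
orientation: [0.986, -0.166, -0.0, 0.0]
force: [0.0, -1.2, -0.5]
finger_gap: 0.0483
grasp_force: 0.0
```

Call:
move_arm(
  moves=[
    [0,0,0,0,0,0,110],
    [0,0,0,0,0,0,110],
    [0,0,0,0,0,0,110],
    [0,0,0,0,0,0,110],
    [0,0,0,0,0,0,110],
  ],
)

```text
t: 6.73
tcp_pos: [0.4936, -0.0662, 0.14]
orientation: [0.987, -0.163, 0.0, -0.0]
force: [-0.1, -0.3, 0.7]
finger_gap: 0.0487
grasp_force: 0.0
```

```bash
python3 -c "
from h import *
go(.4975,-.0665,.064,-18.7)
im=manip.grab_frame('scene');cv2.imwrite('pics/s4.png',cv2.resize(im[60:220,180:380],None,fx=4,fy=3.75,interpolation=cv2.INTER_CUBIC))"
```

```text
t 6.7333 tcp [ 0.4936 -0.0662  0.14  ] psi -18.7 q [ 0.55  0.09 -0.49  1.92  0.05  1.14 -1.86] gap 0.04871010622622465 0.0 F [-0.1 -0.3  0.7]
shift [ 0.0038 -0.001   0.076 ] turn [-0.001 -0.    -0.001]
```

View pics/s4.png

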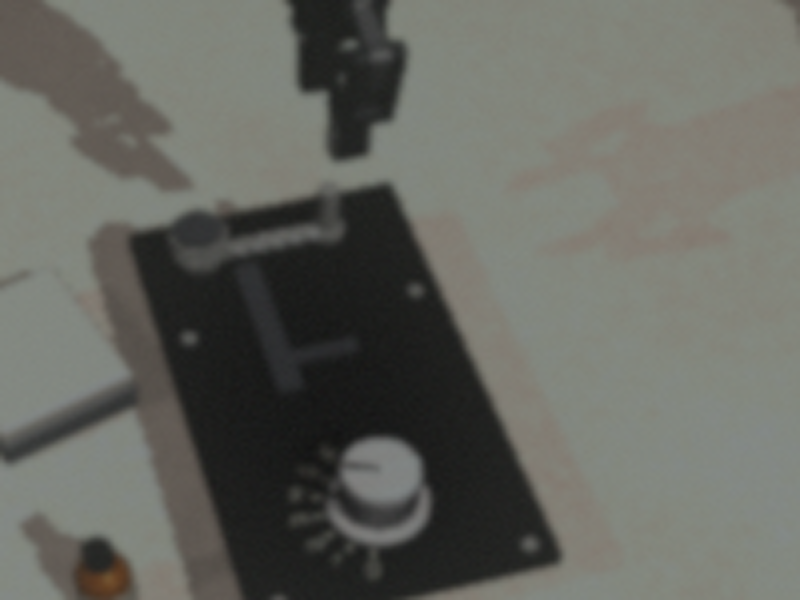

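The picture shows the post with its top at (330,187), the gripper above it at (350,155) and the finger still shut. I'll descend and grip.

Call:
move_arm(
  moves=[
    [0.004,-0.001,0.02,0,0,0,110],
    [0.004,-0.001,0.04,0,0,0,110],
    [0.004,-0.001,0.06,0,0,0,110],
    [0.004,-0.001,0.076,0,0,0,110],
    [0.004,-0.001,0.076,0,0,0,110],
  ],
)

```text
t: 7.2
tcp_pos: [0.4948, -0.0669, 0.0608]
orientation: [0.987, -0.163, -0.003, -0.0]
force: [-0.4, 0.4, -0.2]
finger_gap: 0.0486
grasp_force: 0.0
```

Call:
move_arm(
  moves=[
    [0,0,0,0,0,0,255],
    [0,0,0,0,0,0,255],
    [0,0,0,0,0,0,255],
    [0,0,0,0,0,0,255],
    [0,0,0,0,0,0,255],
  ],
)

```text
t: 7.62
tcp_pos: [0.4983, -0.0677, 0.0654]
orientation: [0.986, -0.164, 0.001, -0.0]
force: [0.0, 1.9, 5.3]
finger_gap: 0.01
grasp_force: 58.5
```

```bash
python3 -c "
from h import *
P=np.array([.5678,-.0908]);s=manip.sense()
go(.4975,-.0665,.064,-18.7)
p0=s['tcp_pos'][:2];r=np.linalg.norm(p0-P);print('r',r)
Rc=Ro.from_quat(s['orientation'])
for a in np.arange(.1,.86,.1):
  d=Ro.from_euler('z',a).as_matrix()[:2,:2]@(p0-P)+P-p0
  print(a.round(2),Rc.inv().apply([*d,0]).round(4))
im=manip.grab_frame('scene');cv2.imwrite('pics/s5.png',cv2.resize(im[60:220,180:380],None,fx=4,fy=3.75,interpolation=cv2.INTER_CUBIC))"
```

```text
t 7.6167 tcp [ 0.4983 -0.0677  0.0654] psi -18.9 q [ 0.53  0.19 -0.49  1.98  0.11  0.99 -1.91] gap 0.010013200457768079 58.52391600608826 F [0.  1.9 5.3]
shift [-0.0012 -0.0009  0.0014] turn [-0.001 -0.003 -0.004]
r 0.0732178356336249
0.1 [ 0.0004  0.0073 -0.    ]
0.2 [ 0.0016  0.0145 -0.    ]
0.3 [ 0.0035  0.0216 -0.    ]
0.4 [ 0.006   0.0285 -0.    ]
0.5 [ 0.0093  0.035  -0.    ]
0.6 [ 0.0132  0.0412 -0.    ]
0.7 [0.0176 0.047  0.    ]
0.8 [0.0227 0.0523 0.    ]
```

View pics/s5.png

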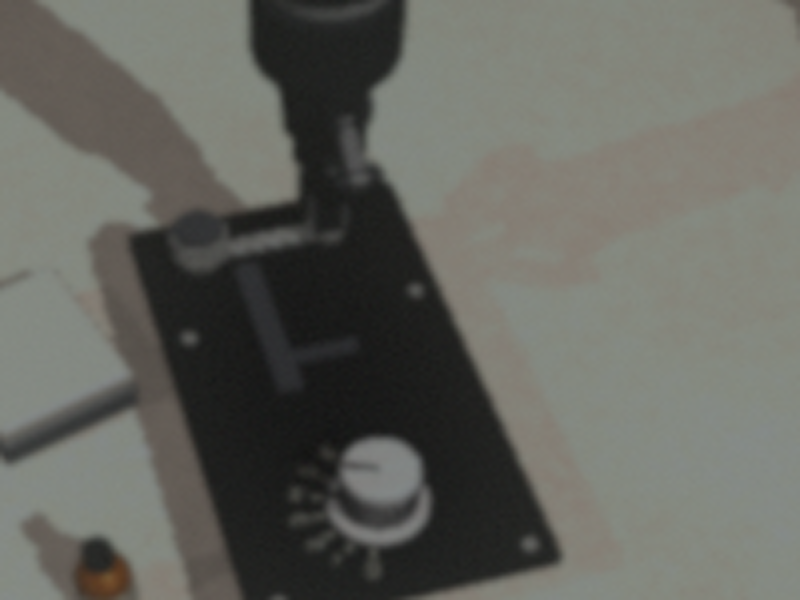

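The post is gripped (a gap of about 10 mm, and the gauge reads about 2 mm low as it did on the sleeve). I'll swing it along the arc.

Call:
move_arm(
  moves=[
    [0,0.006,-0.001,0,0,-0.08,255],
    [0.001,0.0117,-0.001,0,0,-0.16,255],
    [0.0022,0.0174,-0.001,0,0,-0.24,255],
    [0.0039,0.023,-0.001,0,0,-0.32,255],
    [0.006,0.0285,-0.001,0,0,-0.4,255],
  ],
)

```text
t: 8.08
tcp_pos: [0.4949, -0.0961, 0.0655]
orientation: [0.999, 0.037, 0.002, -0.001]
force: [3.4, 4.7, -0.9]
finger_gap: 0.0095
grasp_force: 59.2
```

```bash
python3 -c "
from h import *
P=np.array([.5678,-.0908]);s=manip.sense()
go(.4975,-.0665,.064,4)
d=s['tcp_pos'][:2]-P;a=(np.arctan2(d[1],d[0])%(2*np.pi))-np.radians(161.3);print('r',np.linalg.norm(d),'ang',a)
Rc=Ro.from_quat(s['orientation'])
for b in (.5,.6,.7,.8,.84):
  D=Ro.from_euler('z',b-a).as_matrix()[:2,:2]@d-d
  print(b,Rc.inv().apply([*D,0]).round(4),a-b)"
```

```text
t 8.0833 tcp [ 0.4949 -0.0961  0.0655] psi 4.3 q [ 0.61  0.2  -0.51  1.98  0.11  0.99 -1.45] gap 0.009534277036144624 59.183313846588135 F [ 3.4  4.7 -0.9]
shift [ 0.0048 -0.0293  0.0016] turn [-0.001 -0.003  0.005]
r 0.07312541818200019 ang 0.3985746347730301
0.5 [ 0.0004  0.0074 -0.    ] -0.10142536522696988
0.6 [ 0.0014  0.0146 -0.    ] -0.20142536522696985
0.7 [ 0.0032  0.0217 -0.    ] -0.30142536522696983
0.8 [ 0.0057  0.0286 -0.    ] -0.4014253652269699
0.84 [ 0.0069  0.0313 -0.    ] -0.44142536522696985
```

Call:
move_arm(
  moves=[
    [0.0004,0.0065,0,0,0,-0.09,255],
    [0.0012,0.013,0,0,0,-0.18,255],
    [0.0026,0.0195,0,0,0,-0.27,255],
    [0.0045,0.026,0,0,0,-0.36,255],
    [0.0065,0.0305,0,0,0,-0.42,255],
  ],
)

```text
t: 8.5
tcp_pos: [0.5027, -0.1234, 0.0653]
orientation: [0.97, 0.245, 0.001, -0.003]
force: [-4.7, 18.3, 8.6]
finger_gap: 0.0102
grasp_force: 60.5
```

Call:
move_arm(
  moves=[
    [0,0,0,0,0,0,255],
    [0,0,0,0,0,0,255],
    [0,0,0,0,0,0,255],
    [0,0,0,0,0,0,255],
    [0,0,0,0,0,0,255],
  ],
)

```text
t: 8.92
tcp_pos: [0.5025, -0.123, 0.0654]
orientation: [0.97, 0.243, 0.001, -0.002]
force: [-1.3, 9.5, 3.5]
finger_gap: 0.0097
grasp_force: 59.8
```

```bash
python3 -c "
from h import *
P=np.array([.5678,-.0908]);s=manip.sense()
go(.501,-.125,.064,27)
d=s['tcp_pos'][:2]-P;a=(np.arctan2(d[1],d[0])%(2*np.pi))-np.radians(161.3);print('r',np.linalg.norm(d),'ang',a)
im=manip.grab_frame('scene');cv2.imwrite('pics/s6.png',cv2.resize(im[60:220,180:380],None,fx=4,fy=3.75,interpolation=cv2.INTER_CUBIC))"
```

```text
t 8.9167 tcp [ 0.5025 -0.123   0.0654] psi 28.2 q [ 0.68  0.23 -0.54  1.95  0.14  1.   -1.  ] gap 0.009676310413046226 59.801716804504395 F [-1.3  9.5  3.5]
shift [-0.0022  0.0011  0.0014] turn [-0.004 -0.002  0.02 ]
r 0.07282903938120527 ang 0.7841729555049448
```

View pics/s6.png

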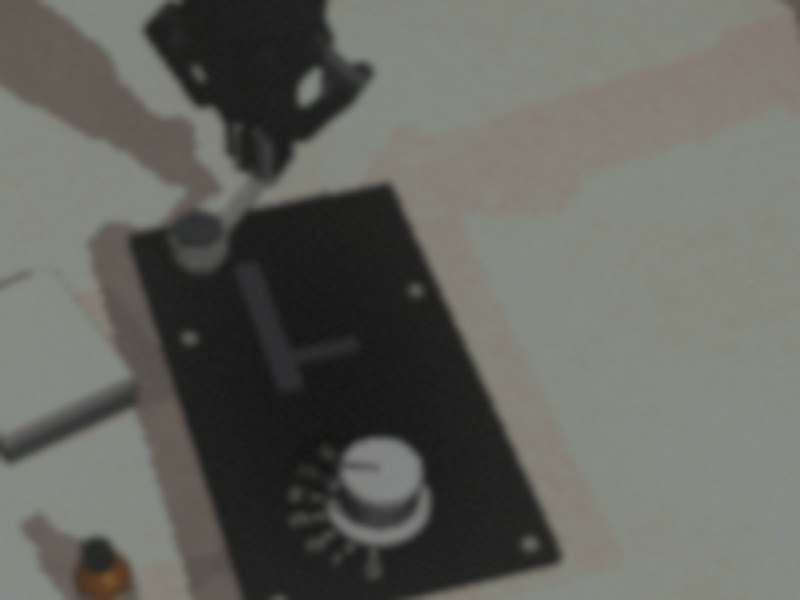

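The picture shows the finger swung out past the plate edge, held at (255,165), and the sleeve still at 4. The force of about 10 N is above the spring's 5.2 N, so it is at the stop. I'll add a slight extra push to confirm.

Call:
move_arm(
  moves=[
    [0,0.001,0,0,0,0,255],
    [0,0.002,0,0,0,0,255],
    [0,0.002,0,0,0,0,255],
    [0,0.002,0,0,0,0,255],
    [0,0.002,0,0,0,0,255],
  ],
)

```text
t: 9.38
tcp_pos: [0.5025, -0.1232, 0.0653]
orientation: [0.97, 0.244, -0.0, -0.003]
force: [-2.9, 12.4, 6.4]
finger_gap: 0.0099
grasp_force: 60.3
```

Call:
move_arm(
  moves=[
    [0,0,0,0,0,0,255],
    [0,0,0,0,0,0,255],
    [0,0,0,0,0,0,255],
    [0,0,0,0,0,0,255],
    [0,0,0,0,0,0,255],
  ],
)

```text
t: 9.8
tcp_pos: [0.5025, -0.1232, 0.0653]
orientation: [0.97, 0.244, -0.0, -0.003]
force: [-3.6, 13.1, 6.9]
finger_gap: 0.0098
grasp_force: 60.3
```

The tool moved only 0.2 mm for the 2 mm commanded, and the force rose, so the finger is hard against its stop. Handing in.

```bash
python3 -c "
from h import *
print(manip.job_done())"
```

```text
the job is handed in; nothing more can be done
None
```

The job is handed in (no verdict was returned): in the last picture the sleeve stands at 4, released, and the gripper is holding the spring finger against its stop with about 13 N at the wrist; the arm touched none of the bystanders.

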